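# Load the specimen case and fold its lid stay

## Robot

A 6-joint arm with a two-finger parallel gripper is mounted at the origin on the work surface. World frame = base frame: x ahead of the robot, y to its left, z up, the work surface at z = 0. Lengths are in mm, angles in rad, forces in N, time in s.
With the tool pointing down it reaches from about 400 to 925 mm from the base axis. Payload 12.5 kg.
Tool frame: the origin (TCP) lies at the very end of the fingers, on their centre line; the grasp point (between the pads) lies 19 mm behind it; z points along the fingers, y is the line along which they close (so a half turn about z gives the same grasp; the last joint's range is limited). The gripper opens to 95 mm and grips with 3 to 60 N. Pads are 20 mm wide; open, the fingers measure 119 mm over their backs; the gripper's body (75 mm by 180 mm) begins 59 mm behind the grasp point.
Start: joints at [1.167, 0.491, 1.559, -0, 1.092, -0.106], TCP at [183.37, 597.517, 175.861] pointing down, gripper open.
Joint ranges: [-3.1, 3.1], [-0.84, 2.19], [0.05, 2.79], [-1.13, 4.28], [0.06, 2.93], [-2.69, 2.69]. Speed limits (rad/s): [2.22, 2.22, 2.79, 3.14, 3.14, 3.14].

## Interface

Orientations are given as [roll, pitch, yaw] about the fixed x, y, z axes, in that order (R = Rz(yaw) Ry(pitch) Rx(roll)).
In Python, from cell import state, imaging, env, spot_in, mark_of gives the robot as it stands. The module is installed in compiled form; this text tells all that it offers.
- The arm moves only by the tool step_arm, never from a script. Its argument "increments" is a list of rows, each an object with "slide": the shift along the tool's x, y, z in m, a list of three; "roll": the turn about the tool's z in rad. A call has 1 to 5 rows; each row is the pose to reach, as a shift and turn from the pose commanded when the call began, along the tool's axes at that moment; what a row does not reach only later rows make up. A row lasts 1/8 s, in which the tool goes at most 62.5 mm and 10.7 degrees, less where a joint would pass 70% of its speed; a pose out of reach is approached as far as the arm can. A call with a gripper value outside its range is refused whole. "fingers" is the opening, from 0 (shut) to 1 (fully open), set as the call begins (left out, the last holds). The fingers move at their own pace and stop on an object; the grip force is fixed at half the most. Time passes only in rows, so rows that repeat a pose let the fingers close. It gives the time, the measured TCP pose, the force, the opening and the grip force at its end, in the units of the state.
- state(): the state, without advancing time (a new reading comes with each control period).
- imaging.read_camera(name): name is "scene" or "top" or "wrist"; returns a dict with "color" (420x560x3 uint8, red, green, blue), "z_map" (420x560 float32, mm along the optical axis (not along the pixel's ray), 0 where there is no reading), "intrinsics" (3x3 intrinsics, pixels), "camera_from_world" (4x4, takes a point from world to camera coordinates). Camera axes: x right, y up, looking along -z (the intrinsics and any distortion apply to the point x, -y, -z); pixel columns grow to the right and rows downward; lengths in mm; the calibration is good to about 2 mm. The wrist camera is an equidistant fisheye: a pixel r from the principal point sees the ray r / f radians off the axis. A picture is of the moment at which its call begins.
- env.job_done(): hands the job in; it is judged then, once.
Trained networks look in the newest picture that a camera, given by its name, has taken for a name from the list of things; names that differ only in an ending like _2 or _b are one class to them, and where a whole thing is asked for, a point or a joint stands for the part that bears it (a point fixed in the world has none). Each returns a list of dicts, best first, with "confidence" (0 to 1); they miss things now and then, are a little off and sometimes report something else, mostly with a low value. They report only what shows in the picture. A call takes as long as a camera call. They do not tell look-alikes from the thing itself.
- spot_in(camera, target): "bbox" ([left, top, right, bottom] in pixels, round what is visible of it).
- mark_of(camera, target): "uv" ([column, row] in pixels: a listed point, or the origin of a listed thing).
The state is a dict: "t": time; "joints": joint angles; "qvel": joint speeds; "tau": joint torques, N m; "eef_pos": TCP position; "tcp_rot": TCP orientation; "ft_force": force on the tool from outside, world axes, zero at the start; "moment": the same for the moment, N m; "opening": opening from 0.0 (shut) to 1.0 (fully open); "grip_force": force on a finger pad.
Only numpy, scipy, OpenCV 4.12 (cv2) and the standard library are available. Lean on these libraries where they do the work, as an engineer would, in place of code of your own. Each camera call takes 0.05 s, during which the arm holds its last target. There are 200 camera calls.

## Task

Raise the specimen case's lid by its handle until the folding stay locks past straight and let go, so that the lid stands by itself, and stand the stemmed specimen holder upright on the bed inside. Then draw the stay's knee forward out of its lock by its knob, the lid lifting slightly as the knee passes straight, and let the lid down under control until it is fully shut. Never strain the stay by pulling the lid hard against it, never let the lid drop, and leave the other things where they are.

Things in the scene. Friction and masses are not known exactly. Their poses are not given: they have to be found in the camera images.
- case: Fixed aluminium case, an open box 190 (x) x 200 (y) x 130 mm high, walls 6 mm, with a hinged lid. Origin: centre of its underside; z up, -x its front, facing the robot. Inside, a level rubber bed, its top 85 mm above the table. The raised lid leans over the rear of the opening: only the front half of the bed is free from above.
- lid (a joint): Lid angle (rad): 0 shut flat on the rim, growing as the front edge rises; it stands on the locked stay at somewhere between 1.03 and 1.4, depending on how high the stay's foot is screwed on. A panel 190 x 200 x 14 mm, 0.75 to 1 kg, hinged along the top of the far (+x) wall. It falls shut from any angle unless held or locked.
- lid_hinge (a point): Middle of the lid's hinge line, which runs along the case's y axis, 95 mm behind the case's centre and 130 mm above the table. The lid turns about it.
- handle (a point): Centre of the lid's handle: a steel bar 28 mm long (along the case's y) and 16 mm thick, in front of the middle of the lid's front edge, 215 mm from the hinge line, 7 mm above the rim when shut. Room for a finger beside each end; pinched by the ends it can turn between the fingers as the lid rises.
- stay_knee (a joint): Opening of the stay's knee (rad): about 0 folded with the lid shut, 2.35 when its two links are in line, 2.65 at its stop past straight. Above 2.35 it is over centre: the lid's weight holds the knee at the stop and the lid is locked up. A weak spring takes the knee past straight when the lid reaches the top of its travel; let go, the lid then sinks back about 0.02 rad on to the stop.
- knob (a point): Grip point on the knee's knob: a metal roller 14 mm thick, 44 mm long, free to turn on the knee pin, sticking out along the case's -y, 20 to 64 mm from the -y wall (this point: on its axis, 50 mm out). About 50 mm above the table when shut, 200 mm when locked. Drawn to the front (-x) by 1 to 3 N it passes straight, the lid rising slightly; then it swings down, letting the lid down.
- stay_foot (a joint): Give of the stay's rubber-bushed foot (m), + when the stay is pulled up, 8 N per mm; 1.6 mm is overload, reached by some 6 N more lift at the handle than carries the lid. Its pin lies 90 mm in front of the hinge line, 2 to 30 mm below the rim. Both links are 85 mm pin to pin: the knob circles this pin at 85 mm; the pin on the lid is 150 mm from the hinge line.
- holder: Specimen holder, aluminium: a disc 36 mm across and 8 mm thick with an upright stem 14 mm across in its middle, 38 mm tall in all, about 80 g. Origin: centre of its underside, z up. It stands on the table to the left (+y) of the case, beside the jar and the weight.
- jar: Bystander: round glass jar with a black cap, 36 mm across, 55 mm tall. Leave it alone.
- weight: Bystander: brass weight with a knob top, 32 mm across, 43 mm tall, no stem. Leave it alone.
- hexkey: Bystander: dark steel hex key, 90 mm long, lying flat. Leave it alone.
- slide: Bystander: glass slide 76 x 26 x 4 mm. Leave it alone.
- specbox: Bystander: small clear box of gold discs, 50 x 50 x 20 mm. Leave it alone.
- loupe: Bystander: black loupe tube, 40 mm across, 110 mm tall, standing. Leave it alone.
- driver: Bystander: screwdriver lying behind the case. Leave it alone.
Things that resemble listed ones, but are neither listed nor needed, are in the scene too. Several things have the shape of the holder; the one meant has the colours described above.

How it is judged:
By the outcome, as a careful person would: the job done as asked, in the order asked, and still so for the second after the job is handed in, with the robot touching nothing.
It also fails if it takes over 72 s, if anything falls off the work surface, if the arm or the gripper's body presses on something with over 40 N, if the wrist force passes 120 N, or if a joint passes its speed limit or range.

## Working session

There is one attempt and no reset: what is moved stays moved. The work goes in short steps, Python scripts to look and compute and a tool call to move; the robot and the scene stay as the last step left them, time stands still between calls to the robot, and variables do not carry over. Pictures are saved under pics/ and viewed, at most 10 in all, crops included, and the job is handed in when it is done.

Besides the shell and the picture viewer there is one more tool, called as a command line: name --argument value ..., lists and objects as JSON in quotes. step_arm: Moves the arm, as the interface text tells. Its arguments: {"type":"object","properties":{"increments":{"type":"array"},"fingers":{"type":"number"}},"required":["increments"]}

```bash
mkdir -p pics; cat > h.py <<'E'
import numpy as np, cv2
from cell import state, imaging, env, spot_in, mark_of
def ray(c,uv,wrist=False):
    K=np.array(c["intrinsics"]);T=np.array(c["camera_from_world"])
    x=(uv[0]-K[0,2])/K[0,0];y=(uv[1]-K[1,2])/K[1,1]
    if wrist:
        r=np.hypot(x,y);s=np.sin(r)/r if r>1e-9 else 1;d=np.array([x*s,-y*s,-np.cos(r)])
    else: d=np.array([x,-y,-1.])
    R=T[:3,:3];o=-R.T@T[:3,3];d=R.T@d
    return o,d/np.linalg.norm(d)
def tri(rs):
    A=sum(np.eye(3)-np.outer(d,d) for o,d in rs);b=sum((np.eye(3)-np.outer(d,d))@o for o,d in rs)
    return np.linalg.solve(A,b)
def atz(r,z):
    o,d=r;return o+d*(z-o[2])/d[2]
def save(c,n,crop=None,k=1):
    im=c["color"]
    if crop: im=im[crop[1]:crop[3],crop[0]:crop[2]]
    im=cv2.resize(im,None,fx=k,fy=k,interpolation=cv2.INTER_CUBIC)
    cv2.imwrite("pics/"+n,im[:,:,::-1])
E
python3 - <<'E'
from h import *
C={n:imaging.read_camera(n) for n in("scene","top","wrist")}
print(state())
for n in C:
    save(C[n],n+".png")
    print(n,np.array(C[n]["intrinsics"]).round(1).tolist(),ray(C[n],(280,210),n=="wrist"))
    for t in ("case","handle","knob","holder","lid_hinge","jar","weight"):
        print(n,t,[(np.round(m["uv"],1).tolist(),round(m["confidence"],2)) for m in mark_of(n,t)][:4])
im=np.vstack([np.hstack([C["scene"]["color"],C["top"]["color"]]),])
E
```

```text
{'t': 0.15, 'joints': array([ 1.16740086e+00,  4.91385926e-01,  1.55928557e+00,  1.59892404e-05,
        1.09169723e+00, -1.05581610e-01]), 'qvel': array([-0.00082976, -0.00082754, -0.00032115, -0.00122993,  0.00069494,
        0.00181791]), 'tau': array([ 1.25563573e-03, -6.12895346e+01, -2.58272856e+01,  6.92605600e-02,
        4.73882421e-02, -6.28481075e-05]), 'eef_pos': array([183.28071732, 597.31927596, 175.42607818]), 'tcp_rot': array([-3.14082240e+00, -9.58911707e-05,  2.84377139e+00]), 'ft_force': array([-0.05682128,  0.21980157,  0.19166819]), 'moment': array([-0.02160614, -0.00158495, -0.02235817]), 'grip_force': 0.0, 'opening': 1.0032737730979402}
scene [[417.9, 0.0, 268.9], [0.0, 417.9, 213.6], [0.0, 0.0, 1.0]] (array([906.92370706, 584.92467803, 790.28426307]), array([-0.34230778, -0.62513701, -0.70144786]))
scene case [([266.0, 229.0], 0.89)]
scene handle [([306.5, 169.7], 0.68), ([394.8, 301.9], 0.29)]
scene knob []
scene holder [([331.0, 353.9], 0.8), ([352.6, 303.2], 0.54), ([397.9, 303.9], 0.36)]
scene lid_hinge [([232.2, 205.8], 0.73)]
scene jar [([393.5, 300.6], 
[... 153 characters left out ...]
8,  -27.25892425, 1275.4880591 ]), array([ 0.11262159,  0.03558027, -0.99300072]))
top case [([308.5, 212.6], 0.85)]
top handle [([318.1, 253.0], 0.97)]
top knob [([366.7, 228.6], 0.64), ([167.4, 255.7], 0.29)]
top holder [([188.8, 227.9], 0.67), ([193.2, 198.7], 0.46), ([216.8, 232.4], 0.44)]
top lid_hinge [([311.7, 176.5], 0.56)]
top jar [([203.6, 260.8], 0.64), ([312.0, 212.9], 0.16)]
top weight [([166.9, 258.0], 0.63)]
wrist [[325.2, 0.0, 277.2], [0.0, 325.2, 213.7], [0.0, 0.0, 1.0]] (array([122.28025728, 616.35043861, 385.35720515]), array([ 0.21465927, -0.05797348, -0.97496691]))
wrist case []
wrist handle []
wrist knob []
wrist holder []
wrist lid_hinge []
wrist jar []
wrist weight []
```

```bash
python3 - <<'E'
from h import *
s=cv2.imread("pics/scene.png");t=cv2.imread("pics/top.png")
a=cv2.resize(s[270:390,290:450],(640,480),interpolation=cv2.INTER_CUBIC)
cv2.imwrite("pics/crop1.png",a)
cs=imaging.read_camera("scene");ct=imaging.read_camera("top")
P=lambda a,b:tri([ray(cs,a),ray(ct,b)]).round(1)
print("handle",P((306.5,169.7),(318.1,253)),"hinge",P((232.2,205.8),(311.7,176.5)),"case",P((266,229),(308.5,212.6)))
for b in((188.8,227.9),(193.2,198.7),(216.8,232.4)):
    print(b,atz(ray(ct,b),0).round(1))
for a in((331,353.9),(352.6,303.2),(397.9,303.9)):print(a,atz(ray(cs,a),0).round(1))
for n in("scene","top"):print(n,[(np.round(m["bbox"]),m["confidence"]) for m in spot_in(n,"case")],[(np.round(m["bbox"]),m["confidence"]) for m in spot_in(n,"knob")])
print("knob at z50",atz(ray(ct,(366.7,228.6)),50))
print(ct["z_map"][213,308],ct["z_map"][226:232,364:370])
E
```

```text
handle [462.7 -87.2 138.6] hinge [671.8 -75.2 123.3] case [586.7 -69.2   5.7]
(188.8, 227.9) [546.5 295.7   0. ]
(193.2, 198.7) [635.6 283.2   0. ]
(216.8, 232.4) [531.  210.7   0. ]
(331, 353.9) [629.2 288.6   0. ]
(352.6, 303.2) [522.1 212.7   0. ]
(397.9, 303.9) [436.6 261.    0. ]
scene [(array([209., 150., 323., 270.]), 0.68)] []
top [(array([273., 168., 359., 256.]), 0.75)] [(array([356., 227., 373., 229.]), 0.49), (array([218., 143., 286., 153.]), 0.15)]
knob at z50 [ 529.43551902 -233.58970246   50.        ]
1137.9731 [[1217.6141 1217.8138 1214.279  1214.4719 1213.8191 1216.3883]
 [1210.6824 1214.7119 1216.165  1214.1    1210.2972 1219.2507]
 [1217.5624 1218.0573 1215.2703 1223.2379 1219.7423 1220.6306]
 [1273.7245 1270.1151 1272.3564 1273.6279 1273.3008 1277.4269]
 [1271.7462 1273.6827 1272.9298 1269.3387 1271.291  1272.203 ]
 [1269.8071 1266.0472 1272.8011 1269.6185 1274.8512 1271.8041]]
```

View pics/scene.png

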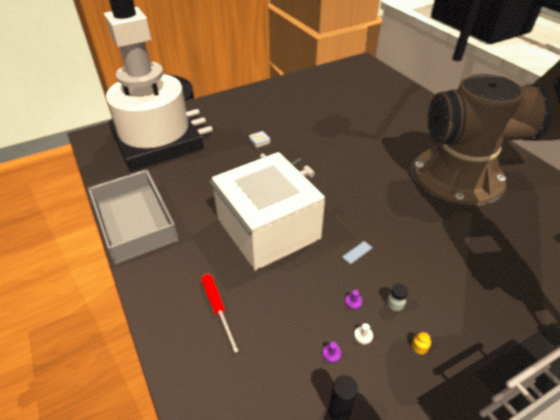

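View pics/top.png

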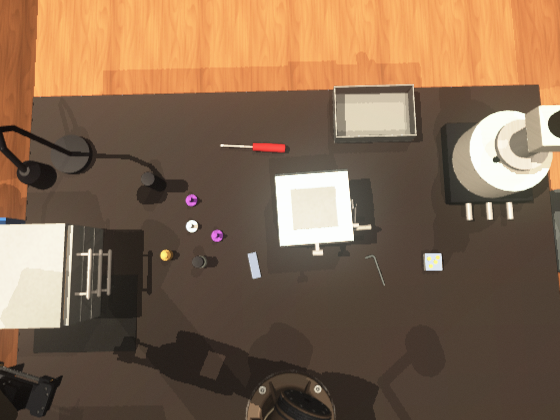

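View pics/crop1.png

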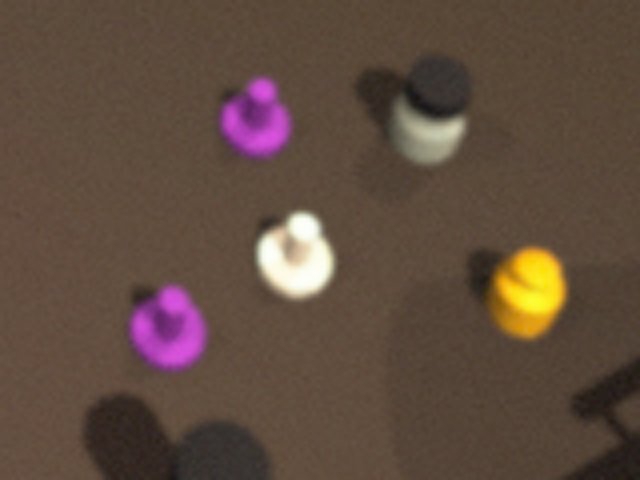

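The three holder-shaped things are purple at scene (354,299), purple at (332,351) and bare silver at (364,334), which is (192,227) in the top view. The silver one is the aluminium holder. The case is at scene (268,205), with the handle at top (318,250) and the knob at top (364,228). Next I measure them.

```bash
cat >> h.py <<'E'
def cloud(c):
    z=c["z_map"];v,u=np.nonzero(z>0);K=c["intrinsics"];T=np.array(c["camera_from_world"])
    d=z[v,u];p=np.stack([(u-K[0][2])/K[0][0]*d,-(v-K[1][2])/K[1][1]*d,-d],1)
    return (p-T[:3,3])@T[:3,:3],u,v
E
python3 - <<'E'
from h import *
ct=imaging.read_camera("top");cs=imaging.read_camera("scene")
for n,c in(("top",ct),("scene",cs)):
    p,u,v=cloud(c)
    b=(p[:,0]>440)&(p[:,0]<720)&(p[:,1]>-220)&(p[:,1]<50)
    m=b&(p[:,2]>132)&(p[:,2]<160)
    q=p[m];h=(q[:,0]<np.percentile(q[:,0],1))
    (cx,cy),sz,a=cv2.minAreaRect(q[(q[:,0]>475),:2].astype(np.float32))
    print(n,"lid z",np.median(q[:,2]),cx,cy,sz,a)
    t=b&(p[:,2]<15);print(" table z",np.median(p[t,2]))
    k=(p[:,0]>450)&(p[:,0]<600)&(p[:,1]>-260)&(p[:,1]<-178)&(p[:,2]>25)&(p[:,2]<125)
    print(" knob",k.sum(),p[k].mean(0).round(1),p[k].min(0).round(1),p[k].max(0).round(1))
    h=(p[:,0]>445)&(p[:,0]<478)&(p[:,1]>-130)&(p[:,1]<-50)&(p[:,2]>120)
    print(" handle",h.sum(),p[h].mean(0).round(1),p[h].min(0).round(1),p[h].max(0).round(1))
    s=(p[:,0]>530)&(p[:,0]<590)&(p[:,1]>255)&(p[:,1]<315)&(p[:,2]>4)&(c["color"][v,u].min(1)>90)
    print(" holder",s.sum(),p[s].mean(0).round(1),p[s].min(0).round(1),p[s].max(0).round(1))
    g=s&(p[:,2]>25);print(" stem",g.sum(),p[g].mean(0).round(1))
save(ct,"crop2.png",(260,150,400,270),5)
E
```

```text
top lid z 145.37554305565322 582.6817016601562 -85.67892456054688 (210.52862548828125, 215.44754028320312) 3.1089537143707275
 table z 0.9625194603063465
 knob 133 [ 551.6 -207.3   78.4] [ 495.  -243.6   37.9] [ 599.4 -178.2  123.1]
 handle 69 [466.3 -83.9 143.8] [456.4 -96.6 131.6] [477.7 -70.2 150.8]
 holder 109 [552.4 283.4  14.7] [536.1 268.    4.1] [569.8 302.9  45.7]
 stem 22 [552.8 284.6  36.9]
scene lid z 144.0032604825827 581.3473510742188 -83.4256362915039 (209.4962921142578, 216.21730041503906) 3.1359243392944336
 table z -0.017277927592254962<stdin>:12: RuntimeWarning: Mean of empty slice.
  ret = um.true_divide(
Traceback (most recent call last):
ValueError: zero-size array to reduction operation minimum which has no identity
```

step_arm --increments '[{"slide":[-0.05,-0.03,-0.03],"roll":-0.17},{"slide":[-0.1,-0.06,-0.06],"roll":-0.35},{"slide":[-0.15,-0.095,-0.085],"roll":-0.35},{"slide":[-0.2,-0.13,-0.085],"roll":-0.35},{"slide":[-0.25,-0.165,-0.085],"roll":-0.35}]'

```text
t: 2.22
eef_pos: [371.3, 369.6, 261.5]
tcp_rot: [3.141, 0.001, -3.089]
ft_force: [0.4, 0.2, -0.8]
opening: 1.0
grip_force: 0.0
```

step_arm --increments '[{"slide":[-0.02,-0.058,0]},{"slide":[-0.04,-0.116,0]},{"slide":[-0.06,-0.174,0]},{"slide":[-0.08,-0.232,0]},{"slide":[-0.085,-0.29,0]}]'

```text
invalid input at $.increments[0]: expected keys slide, roll
```

step_arm --increments '[{"slide":[0,-0.06,0]},{"slide":[0,-0.12,0]},{"slide":[0,-0.17,0]},{"slide":[0,-0.17,0]}]'

```text
invalid input at $.increments[0]: expected keys slide, roll
```

```bash
python3 - <<'E'
from h import *
cw=imaging.read_camera("wrist");ct=imaging.read_camera("top");cs=imaging.read_camera("scene")
s=state();print(s["eef_pos"],s["tcp_rot"],s["joints"])
W={}
for t in ("handle","knob","lid_hinge"):
    m=mark_of("wrist",t);print(t,[(np.round(k["uv"],1).tolist(),round(k["confidence"],2)) for k in m][:3])
    if m:
        r=ray(cw,m[0]["uv"],True);print("  o",r[0].round(0),[atz(r,z).round(1).tolist() for z in (50,137,145)])
save(cw,"w1.png")
E
```

```text
[371.80151412 369.24685683 261.09481954] [ 3.14130467e+00  4.17518331e-04 -3.09375592e+00] [ 6.55855666e-01  2.64480466e-01  1.68320518e+00 -2.29276977e-06
  1.19339981e+00 -9.62776608e-01]
handle []
knob []
lid_hinge []
```

View pics/w1.png

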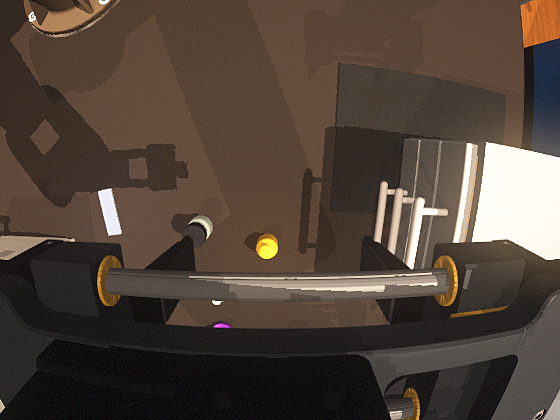

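step_arm --increments '[{"slide":[-0.02,-0.058,0],"roll":0},{"slide":[-0.04,-0.116,0],"roll":0},{"slide":[-0.06,-0.174,0],"roll":0},{"slide":[-0.08,-0.232,0],"roll":0},{"slide":[-0.1,-0.29,0],"roll":0}]'

```text
t: 3.15
eef_pos: [485.7, 86.4, 260.9]
tcp_rot: [3.141, 0.0, -3.087]
ft_force: [0.7, 0.7, 0.3]
opening: 1.001
grip_force: 0.0
```

step_arm --increments '[{"slide":[-0.02,-0.06,0],"roll":0},{"slide":[-0.04,-0.12,0],"roll":0},{"slide":[-0.05,-0.17,0],"roll":0},{"slide":[-0.05,-0.17,0],"roll":0}]'

```text
t: 3.65
eef_pos: [545.0, -81.8, 260.0]
tcp_rot: [3.141, -0.001, -3.091]
ft_force: [-0.6, 0.0, 0.7]
opening: 0.996
grip_force: 0.0
```

```bash
python3 - <<'E'
from h import *
cw=imaging.read_camera("wrist")
s=state();print(s["eef_pos"],s["tcp_rot"],s["joints"])
for t in ("handle","knob","case"):
    m=mark_of("wrist",t);print(t,[(np.round(k["uv"],1).tolist(),round(k["confidence"],2)) for k in m][:3])
    if m:
        r=ray(cw,m[0]["uv"],True);print("  o",r[0].round(0),[atz(r,z).round(1).tolist() for z in (50,137,145)])
save(cw,"w2.png")
E
```

```text
[544.42774675 -80.21919331 260.18592282] [ 3.14098651e+00 -8.31932088e-04 -3.08984877e+00] [-2.66512214e-01  3.06818032e-01  1.62430984e+00  3.36907716e-04
  1.21144462e+00 -1.88917081e+00]
handle [([278.2, 119.0], 0.9)]
  o [481. -85. 470.] [[457.5, -85.3, 50.0], [462.4, -85.3, 137.0], [462.8, -85.3, 145.0]]
knob [([167.1, 175.8], 0.71)]
  o [481. -85. 470.] [[536.7, -231.2, 50.0], [525.2, -201.0, 137.0], [524.1, -198.2, 145.0]]
case [([278.8, 206.9], 0.82)]
  o [481. -85. 470.] [[572.2, -78.6, 50.0], [553.4, -80.0, 137.0], [551.7, -80.1, 145.0]]
```

View pics/w2.png

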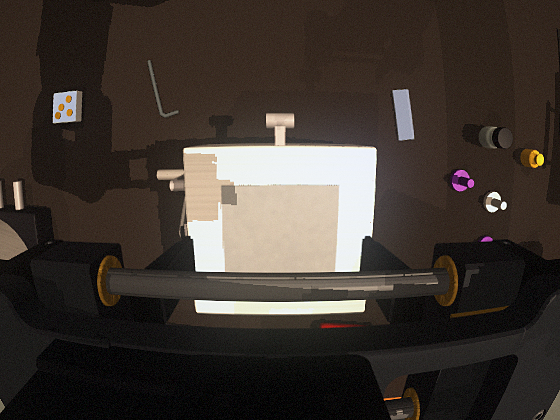

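The handle is at wrist (280,120), which gives (462,-85,137). The lid edges run parallel to the picture, so the tool yaw already matches the case. Now I grasp the handle.

step_arm --increments '[{"slide":[0.055,-0.001,0.02],"roll":0},{"slide":[0.082,-0.001,0.065],"roll":0},{"slide":[0.082,-0.001,0.11],"roll":0},{"slide":[0.082,-0.001,0.136],"roll":0},{"slide":[0.082,-0.001,0.136],"roll":0}]'

```text
t: 4.47
eef_pos: [461.5, -84.3, 123.9]
tcp_rot: [3.14, -0.003, -3.088]
ft_force: [0.4, 0.4, 0.1]
opening: 1.002
grip_force: 0.0
```

step_arm --increments '[{"slide":[0,0,0],"roll":0},{"slide":[0,0,0],"roll":0},{"slide":[0,0,0],"roll":0},{"slide":[0,0,0],"roll":0},{"slide":[0,0,0],"roll":0}]' --fingers 0.0

```text
t: 5.1
eef_pos: [462.2, -85.7, 124.9]
tcp_rot: [3.142, 0.0, -3.09]
ft_force: [-0.1, 0.1, -0.4]
opening: 0.533
grip_force: 0.0
```

step_arm --increments '[{"slide":[0,0,0],"roll":0},{"slide":[0,0,0],"roll":0},{"slide":[0,0,0],"roll":0},{"slide":[0,0,0],"roll":0},{"slide":[0,0,0],"roll":0}]'

```text
t: 5.72
eef_pos: [462.2, -85.7, 124.8]
tcp_rot: [3.142, 0.0, -3.089]
ft_force: [0.2, -0.2, 0.3]
opening: 0.026
grip_force: 0.0
```

```bash
python3 - <<'E'
# arc table: tool x shift (toward robot +), z shift (down +), relative to shut
import numpy as np
a0=np.arctan2(7,215);R=np.hypot(7,215)
for th in np.arange(0,1.56,.05):
    print(round(th,2),"x %.1f z %.1f"%(-(R*np.cos(a0)-R*np.cos(a0+th)), -(R*np.sin(a0+th)-7)))
E
```

```text
0.0 x -0.0 z 0.0
0.05 x -0.6 z -10.7
0.1 x -1.8 z -21.4
0.15 x -3.5 z -32.1
0.2 x -5.7 z -42.6
0.25 x -8.4 z -53.0
0.3 x -11.7 z -63.2
0.35 x -15.4 z -73.3
0.4 x -19.7 z -83.2
0.45 x -24.4 z -92.8
0.5 x -29.7 z -102.2
0.55 x -35.4 z -111.3
0.6 x -41.5 z -120.2
0.65 x -48.1 z -128.7
0.7 x -55.1 z -136.9
0.75 x -62.5 z -144.7
0.8 x -70.2 z -152.1
0.85 x -78.4 z -159.1
0.9 x -86.8 z -165.8
0.95 x -95.6 z -172.0
1.0 x -104.7 z -177.7
1.05 x -114.1 z -183.0
1.1 x -123.7 z -187.8
1.15 x -133.6 z -192.1
1.2 x -143.6 z -195.9
1.25 x -153.8 z -199.2
1.3 x -164.2 z -202.0
1.35 x -174.7 z -204.3
1.4 x -185.4 z -206.1
1.45 x -196.0 z -207.3
1.5 x -206.8 z -208.0
1.55 x -217.5 z -208.1
```

```bash
python3 - <<'E'
from h import *
cw=imaging.read_camera("wrist");cs=imaging.read_camera("scene")
s=state();print(s["eef_pos"],s["opening"],s["grip_force"])
a=cw["color"];b=cs["color"][130:280,190:400]
b=cv2.resize(b,(560,400));a=cv2.resize(a[180:420],(560,240))
for n,c in(("wrist",cw),("scene",cs)):
    m=mark_of(n,"handle");print(n,[(np.round(k["uv"],1).tolist(),round(k["confidence"],2)) for k in m][:3])
cv2.imwrite("pics/j.png",cv2.cvtColor(np.vstack([cw["color"][100:300],b]),cv2.COLOR_RGB2BGR))
T=np.array(cs["camera_from_world"]);K=cs["intrinsics"]
p=T@np.append(s["eef_pos"],1);print("tcp in scene",K[0][0]*p[0]/-p[2]+K[0][2],K[1][1]*-p[1]/-p[2]+K[1][2],-p[2])
E
```

```text
[462.24690908 -85.67283558 124.78297875] 0.007377269206924368 0.0
wrist [([278.2, 241.2], 0.61)]
scene [([305.7, 173.2], 0.92), ([231.8, 206.5], 0.73)]
tcp in scene 307.3777133381226 174.39523560237686 1035.2898992565833
```

View pics/j.png

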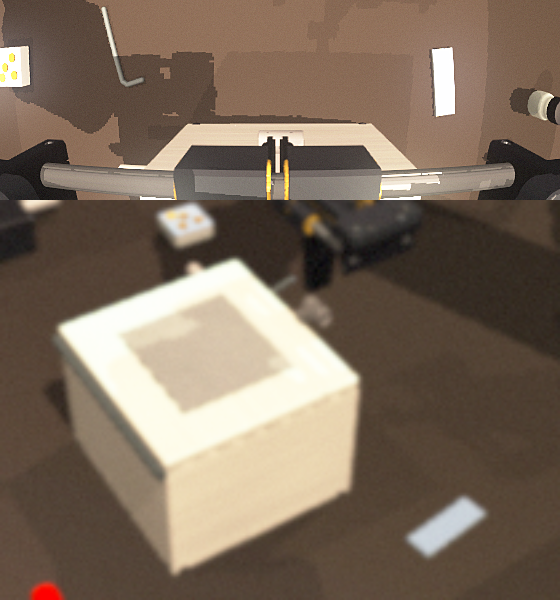

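```bash
python3 - <<'E'
from h import *
cw=imaging.read_camera("wrist");cs=imaging.read_camera("scene")
s=state()
r=ray(cw,(280,235),True)
print("o",r[0].round(1),[(z,atz(r,z).round(1).tolist()) for z in (110,125,137)])
r0=(np.array([481,-85,470.]),np.array([462.4,-85.3,137])-np.array([481,-85,470.]));r0=(r0[0],r0[1]/np.linalg.norm(r0[1]))
print("tri",tri([r,r0]), tri([ray(cs,(308,172)),r0]),tri([ray(cs,(308,172)),r]))
def proj(p):
    T=np.array(cw["camera_from_world"]);K=cw["intrinsics"];q=T@np.append(p,1)
    v=np.array([q[0],-q[1]]);n=np.hypot(*v);a=np.arctan2(n,-q[2]);return (v/n*a*K[0][0]+np.array([K[0][2],K[1][2]])).round(1)
e=s["eef_pos"];print("tcp",proj(e),"+19",proj(e+[0,0,19]),"+40",proj(e+[0,0,40]))
p,u,v=[*cloud(cs)]
m=(abs(u-308)<5)&(abs(v-172)<8);print(np.c_[u[m],v[m],p[m].round(0)][::4])
z=cw["z_map"]; print(z[228:252:2,266:294:4].round(0))
E
```

```text
o [398.4 -89.3 334.8] [(110, [468.0, -83.6, 110.0]), (125, [463.3, -84.0, 125.0]), (137, [459.6, -84.3, 137.0])]
tri [461.94522605 -84.71846476 129.61761721] [461.77078643 -85.06846964 132.65666163] [461.21829626 -84.45179353 132.73878593]
tcp [277.6 233.2] +19 [277.7 242.1] +40 [277.7 254. ]
[[ 304.  165.  364. -254.   -0.]
 [ 308.  165.  354. -249.   -1.]
 [ 312.  165.  343. -244.   -1.]
 [ 307.  166.  461.  -92.  146.]
 [ 311.  166.  348. -241.   -1.]
 [ 306.  167.  463.  -92.  144.]
 [ 310.  167.  353. -238.   -1.]
 [ 305.  168.  466.  -93.  142.]
 [ 309.  168.  459.  -85.  144.]
 [ 304.  169.  470.  -91.  141.]
 [ 308.  169.  463.  -84.  143.]
 [ 312.  169.  353. -228.   -1.]
 [ 307.  170.  467.  -81.  144.]
 [ 311.  170.  460.  -74.  146.]
 [ 306.  171.  470.  -81.  142.]
 [ 310.  171.  464.  -72.  146.]
 [ 305.  172.  474.  -79.  142.]
 [ 309.  172.  466.  -74.  143.]
 [ 304.  173.  479.  -76.  143.]
 [ 308.  173.  469.  -73.  141.]
 [ 312.  173.  458.  -72.  137.]
 [ 307.  174.  469.  -77.  135.]
 [ 311.  174.  462.  -71.  137.]
 [ 306.  175.  383. -213.   -1.]
 [ 310.  175.  464.  -71.  135.]
 [ 305.  176.  389. -208.    0.]
 [ 309.  176.  467.  -71.  132.]
 [ 304.  177.  395. -205.    2.]
 [ 308.  177.  384. -199.    1.]
 [ 312.  177.  372. -196.   -1.]
 [ 307.  178.  387. -200.   -2.]
 [ 311.  178.  376. -195.   -3.]
 [ 306.  179.  392. -197.   -2.]
 [ 310.  179.  384. -189.    1.]]
[[328. 326. 328. 328. 328. 327. 326.]
 [204. 204. 205. 205. 204. 204. 204.]
 [203. 202. 202. 203. 202. 202. 201.]
 [201. 201. 200. 200. 201. 200. 201.]
 [201. 177. 178. 199. 178. 199. 200.]
 [199. 174. 174. 200. 176. 174. 200.]
 [198. 171. 171. 175. 171. 170. 198.]
 [199. 168. 167. 173. 167. 168. 198.]
 [163. 164. 165. 169. 164. 165. 165.]
 [ 92.  92. 162. 166. 161.  92.  92.]
 [ 91.  89. 160. 163. 158.  90.  90.]
 [ 89.  88. 159. 161. 157.  88.  88.]]
```

```bash
python3 - <<'E'
from h import *
cw=imaging.read_camera("wrist");s=state();print(s["eef_pos"],s["ft_force"])
z=cw["z_map"];T=np.array(cw["camera_from_world"])
for uv in[(270,236),(282,236),(270,240),(270,246),(270,232),(280,232),(262,238),(296,238),(290,246)]:
    o,d=ray(cw,uv,True);a=-T[:3,:3][2]@d
    print(uv,(o+d*z[uv[1],uv[0]]/a).round(1))
save(cw,"c3.png",(220,200,340,290),6)
E
```

```text
[462.22495142 -85.68907007 124.76733354] [-0.27134653 -0.12707619 -0.87474747]
(270, 236) [452.1 -90.5 164. ]
(282, 236) [451.6 -83.9 164.6]
(270, 240) [451.7 -90.3 172.2]
(270, 246) [428.7 -89.8 247.9]
(270, 232) [456.8 -90.7 140.8]
(280, 232) [456.6 -84.5 140.3]
(262, 238) [459.8 -95.4 144.5]
(296, 238) [458.5 -74.6 145.3]
(290, 246) [428.3 -84.1 248.2]
```

View pics/c3.png

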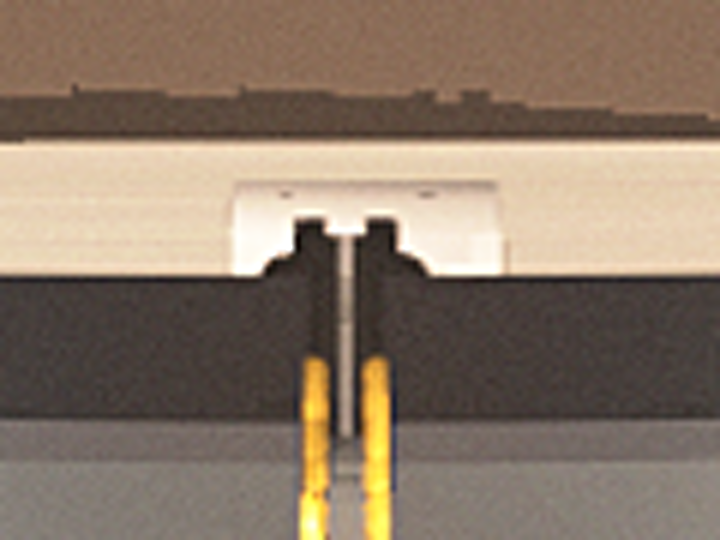

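step_arm --increments '[{"slide":[0,0,0],"roll":0},{"slide":[0,0,0],"roll":0},{"slide":[0,0,0],"roll":0},{"slide":[0,0,0],"roll":0},{"slide":[0,0,0],"roll":0}]' --fingers 0.6

```text
t: 6.7
eef_pos: [462.2, -85.7, 124.8]
tcp_rot: [3.142, 0.0, -3.089]
ft_force: [0.4, 0.4, -1.1]
opening: 0.473
grip_force: 0.0
```

```bash
python3 - <<'E'
from h import *
cw=imaging.read_camera("wrist");s=state();print(s["eef_pos"],s["ft_force"],s["opening"])
z=cw["z_map"];T=np.array(cw["camera_from_world"])
v,u=np.mgrid[215:260,190:370]
P=[]
for a,b in zip(u.ravel(),v.ravel()):
    o,d=ray(cw,(a,b),True);q=o+d*z[b,a]/(-T[:3,:3][2]@d);P.append([a,b,*q])
P=np.array(P)
# dark finger pixels: near x 440-475, outside the bar
m=(P[:,2]>440)&(P[:,2]<480)&(P[:,4]>112)
for side in(-1,1):
    k=m&(side*(P[:,3]+85)>17)&(side*(P[:,3]+85)<50);q=P[k]
    i=np.argsort(q[:,4])[:12];print(side,q[i].round(1).tolist())
save(cw,"c4.png",(180,190,380,290),4)
E
```

```text
[462.22165985 -85.67122679 124.7691876 ] [ 0.77758178 -0.16764951  0.02083666] 0.5137490133085115
-1 [[229.0, 236.0, 453.2, -113.1, 164.6], [237.0, 259.0, 466.5, -108.4, 164.8], [231.0, 236.0, 453.0, -111.9, 165.0], [237.0, 258.0, 465.8, -108.4, 165.2], [235.0, 239.0, 454.5, -109.6, 165.3], [236.0, 239.0, 454.5, -109.1, 165.3], [232.0, 236.0, 452.9, -111.3, 165.4], [230.0, 236.0, 452.9, -112.4, 165.5], [233.0, 236.0, 452.7, -110.7, 165.7], [234.0, 239.0, 454.4, -110.1, 165.9], [230.0, 237.0, 453.2, -112.3, 166.2], [236.0, 243.0, 456.5, -108.9, 166.2]]
1 [[318.0, 239.0, 452.3, -63.9, 164.7], [321.0, 236.0, 450.5, -62.4, 164.8], [325.0, 236.0, 450.3, -60.3, 165.2], [323.0, 237.0, 450.9, -61.3, 165.3], [317.0, 258.0, 463.3, -63.6, 165.3], [320.0, 239.0, 452.1, -62.9, 165.3], [323.0, 236.0, 450.2, -61.4, 165.4], [324.0, 236.0, 450.2, -60.8, 165.4], [317.0, 259.0, 463.9, -63.5, 165.4], [322.0, 236.0, 450.1, -62.0, 165.9], [324.0, 237.0, 450.6, -60.9, 166.0], [326.0, 237.0, 450.5, -59.8, 166.1]]
```

View pics/c4.png

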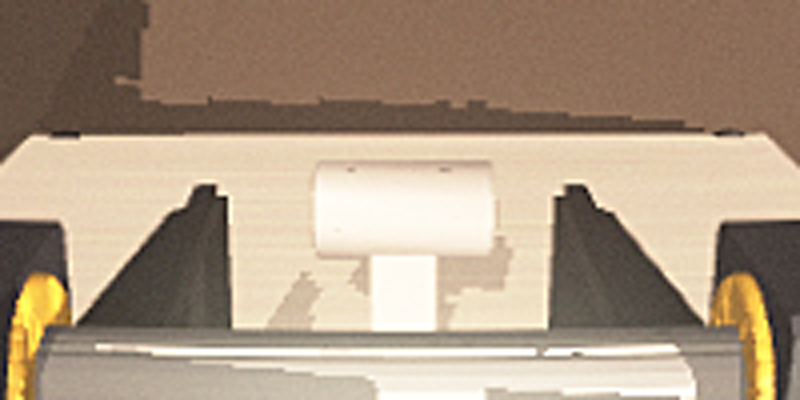

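The handle pinch missed. The wrist depth puts the finger ends near z=165, and in the scene view they are at row 163, but the reported TCP is 125. So the fingers end about 40 mm above the reported TCP. I'll check that by descending gently with a force watch.

step_arm --increments '[{"slide":[0,0,0.01],"roll":0},{"slide":[0,0,0.02],"roll":0},{"slide":[0,0,0.03],"roll":0},{"slide":[0,0,0.04],"roll":0},{"slide":[0,0,0.04],"roll":0}]'

```text
t: 7.38
eef_pos: [461.8, -85.5, 83.9]
tcp_rot: [3.141, -0.002, -3.089]
ft_force: [-0.7, -0.6, 0.1]
opening: 0.603
grip_force: 0.0
```

step_arm --increments '[{"slide":[0,0,0],"roll":0},{"slide":[0,0,0],"roll":0},{"slide":[0,0,0],"roll":0},{"slide":[0,0,0],"roll":0},{"slide":[0,0,0],"roll":0}]' --fingers 0.0

```text
t: 8.0
eef_pos: [462.1, -83.6, 84.9]
tcp_rot: [3.138, 0.0, -3.091]
ft_force: [2.8, 18.6, 3.3]
opening: 0.293
grip_force: 30.0
```

step_arm --increments '[{"slide":[0,0.002,-0.003],"roll":0},{"slide":[-0.0006,0.002,-0.0107],"roll":0},{"slide":[-0.0018,0.002,-0.0214],"roll":0},{"slide":[-0.0035,0.002,-0.0321],"roll":0},{"slide":[-0.0057,0.002,-0.0426],"roll":0}]'

```text
t: 8.62
eef_pos: [467.9, -83.3, 128.2]
tcp_rot: [3.141, 0.0, -3.089]
ft_force: [2.9, 2.5, -8.2]
opening: 0.295
grip_force: 30.0
```

step_arm --increments '[{"slide":[-0.006,0,-0.0206],"roll":0},{"slide":[-0.014,0,-0.0406],"roll":0},{"slide":[-0.024,0,-0.0596],"roll":0},{"slide":[-0.0358,0,-0.0776],"roll":0},{"slide":[-0.0494,0,-0.0943],"roll":0}]'

```text
t: 9.25
eef_pos: [516.8, -80.7, 222.5]
tcp_rot: [3.141, -0.001, -3.089]
ft_force: [3.5, 0.1, -11.4]
opening: 0.295
grip_force: 30.0
```

step_arm --increments '[{"slide":[-0.0074,0,-0.0078],"roll":0},{"slide":[-0.0151,0,-0.0152],"roll":0},{"slide":[-0.0233,0,-0.0222],"roll":0},{"slide":[-0.0317,0,-0.0289],"roll":0},{"slide":[-0.0405,0,-0.0351],"roll":0}]'

```text
t: 9.88
eef_pos: [557.9, -78.5, 257.1]
tcp_rot: [3.141, -0.0, -3.089]
ft_force: [-3.4, 3.7, -2.8]
opening: 0.294
grip_force: 30.0
```

```bash
python3 - <<'E'
from h import *
ct=imaging.read_camera("top");cs=imaging.read_camera("scene");cw=imaging.read_camera("wrist")
s=state();print(s["eef_pos"],s["ft_force"])
for n,c in(("top",ct),("scene",cs),("wrist",cw)):
    m=mark_of(n,"knob");print(n,[(np.round(k["uv"],1).tolist(),round(k["confidence"],2)) for k in m][:3])
    if m: 
        o,d=ray(c,m[0]["uv"],n=="wrist")
        t=(-229-o[1])/d[1];print("  at y=-229",(o+d*t).round(1))
E
```

```text
[558.0246507  -78.48390906 257.13456539] [-4.00352221  3.46749737  0.06487549]
top [([372.7, 215.1], 0.58), ([169.3, 257.7], 0.36)]
  at y=-229 [ 555.9 -229.   179. ]
scene []
wrist [([119.6, 202.7], 0.8), ([157.2, 78.5], 0.73)]
  at y=-229 [ 558.8 -229.   187.9]
```

step_arm --increments '[{"slide":[-0.0091,0,-0.0057],"roll":0},{"slide":[-0.0185,0,-0.011],"roll":0},{"slide":[-0.0281,0,-0.0158],"roll":0},{"slide":[-0.0281,0,-0.0158],"roll":0}]'

```text
t: 10.68
eef_pos: [586.2, -77.0, 272.9]
tcp_rot: [3.141, 0.001, -3.089]
ft_force: [-3.2, 4.0, 0.7]
opening: 0.289
grip_force: 30.0
```

step_arm --increments '[{"slide":[-0.002,0,-0.0009],"roll":0},{"slide":[-0.004,0,-0.0018],"roll":0},{"slide":[-0.006,0,-0.0027],"roll":0},{"slide":[-0.008,0,-0.0035],"roll":0},{"slide":[-0.008,0,-0.0035],"roll":0}]'

```text
t: 11.3
eef_pos: [593.7, -76.6, 276.3]
tcp_rot: [3.141, 0.0, -3.089]
ft_force: [-4.6, 2.3, 0.8]
opening: 0.297
grip_force: 30.0
```

step_arm --increments '[{"slide":[-0.002,0,-0.0008],"roll":0},{"slide":[-0.004,0,-0.0016],"roll":0},{"slide":[-0.004,0,-0.0016],"roll":0}]'

```text
t: 11.68
eef_pos: [597.8, -76.3, 278.0]
tcp_rot: [3.141, 0.001, -3.089]
ft_force: [-3.2, 4.7, 0.8]
opening: 0.288
grip_force: 30.0
```

```bash
cat > k.py <<'E'
from h import *
F=[]
K={}
for n in("top","wrist"):
    c=imaging.read_camera(n);m=mark_of(n,"knob");F.append(state()["ft_force"])
    for k in m:
        if k["confidence"]<.4: continue
        o,d=ray(c,k["uv"],n=="wrist");q=o+d*(-229-o[1])/d[1]
        if 480<q[0]<640 and 20<q[2]<260: print(n,k["uv"],q.round(1),round(k["confidence"],2))
s=state();print(s["eef_pos"].round(1),np.mean(F,0).round(1),s["opening"])
E
python3 k.py
```

```text
top [372.0, 201.5] [ 591.7 -229.   178.1] 0.56
wrist [123.0, 195.4] [ 593.3 -229.   196.2] 0.84
[597.7 -76.4 278. ] [-3.3  4.4  0.7] 0.2892231049493543
```

step_arm --increments '[{"slide":[-0.002,0,-0.0008],"roll":0},{"slide":[-0.004,0,-0.0015],"roll":0},{"slide":[-0.004,0,-0.0015],"roll":0}]'

```text
t: 12.25
eef_pos: [601.8, -76.2, 279.6]
tcp_rot: [3.141, 0.001, -3.089]
ft_force: [-3.7, 4.3, 1.9]
opening: 0.295
grip_force: 30.0
```

step_arm --increments '[{"slide":[-0.001,0,-0.0004],"roll":0},{"slide":[-0.002,0,-0.0008],"roll":0},{"slide":[-0.002,0,-0.0008],"roll":0}]'

```text
t: 12.62
eef_pos: [603.7, -76.0, 280.3]
tcp_rot: [3.141, 0.001, -3.089]
ft_force: [-3.0, 3.9, 1.9]
opening: 0.292
grip_force: 30.0
```

```bash
python3 k.py
```

```text
top [372.7, 199.5] [ 595.5 -229.   189.2] 0.58
wrist [126.2, 195.6] [ 601.  -229.   190.5] 0.9
[603.7 -76.  280.3] [-3.4  4.2  1.4] 0.28918448410587955
```

step_arm --increments '[{"slide":[-0.001,0,-0.0004],"roll":0},{"slide":[-0.002,0,-0.0007],"roll":0},{"slide":[-0.002,0,-0.0007],"roll":0}]'

```text
t: 13.2
eef_pos: [605.8, -75.9, 281.0]
tcp_rot: [3.141, 0.001, -3.089]
ft_force: [-3.2, 4.7, 0.8]
opening: 0.288
grip_force: 30.0
```

step_arm --increments '[{"slide":[-0.001,0,-0.0004],"roll":0},{"slide":[-0.0015,0,-0.0006],"roll":0},{"slide":[-0.0015,0,-0.0006],"roll":0}]'

```text
t: 13.58
eef_pos: [607.3, -75.8, 281.6]
tcp_rot: [3.141, 0.001, -3.089]
ft_force: [-2.4, 3.6, 1.1]
opening: 0.293
grip_force: 30.0
```

```bash
python3 k.py
```

```text
top [371.9, 198.4] [ 599.8 -229.   178.7] 0.59
wrist [124.0, 194.9] [ 603.  -229.   196.5] 0.91
[607.2 -75.9 281.6] [-2.9  4.5  1.6] 0.29070233766051773
```

step_arm --increments '[{"slide":[-0.001,0,-0.0003],"roll":0},{"slide":[-0.002,0,-0.0007],"roll":0},{"slide":[-0.002,0,-0.0007],"roll":0}]'

```text
t: 14.15
eef_pos: [609.3, -75.7, 282.3]
tcp_rot: [3.141, 0.001, -3.089]
ft_force: [-2.4, 5.0, 1.0]
opening: 0.293
grip_force: 30.0
```

step_arm --increments '[{"slide":[-0.001,0,-0.0003],"roll":0},{"slide":[-0.001,0,-0.0003],"roll":0},{"slide":[-0.001,0,-0.0003],"roll":0}]'

```text
t: 14.52
eef_pos: [610.3, -75.7, 282.6]
tcp_rot: [3.141, 0.001, -3.089]
ft_force: [-2.6, 4.3, 0.9]
opening: 0.294
grip_force: 30.0
```

```bash
python3 k.py
```

```text
top [370.9, 196.3] [ 607.3 -229.   165.7] 0.58
wrist [127.7, 198.2] [ 611.1 -229.   188.9] 0.73
[610.3 -75.7 282.6] [-1.8  4.7  1. ] 0.29356362433250455
```

step_arm --increments '[{"slide":[-0.001,0,-0.0003],"roll":0},{"slide":[-0.001,0,-0.0003],"roll":0},{"slide":[-0.001,0,-0.0003],"roll":0}]'

```text
t: 15.1
eef_pos: [611.4, -75.6, 283.0]
tcp_rot: [3.141, 0.001, -3.089]
ft_force: [-1.9, 4.7, 0.8]
opening: 0.292
grip_force: 30.0
```

```bash
python3 k.py
```

```text
top [373.1, 194.5] [ 607.2 -229.   198. ] 0.55
[611.3 -75.6 283. ] [-2.4  4.5  1.5] 0.292425471895695
```

step_arm --increments '[{"slide":[-0.001,0,-0.0003],"roll":0},{"slide":[-0.001,0,-0.0003],"roll":0},{"slide":[-0.001,0,-0.0003],"roll":0}]'

```text
t: 15.68
eef_pos: [612.4, -75.6, 283.3]
tcp_rot: [3.141, 0.001, -3.089]
ft_force: [-2.9, 4.0, 2.1]
opening: 0.292
grip_force: 30.0
```

```bash
python3 k.py
```

```text
top [373.0, 196.3] [ 602.9 -229.   195.5] 0.68
wrist [129.3, 197.3] [ 613.1 -229.   185.4] 0.81
[612.4 -75.6 283.3] [-2.4  4.4  1.5] 0.2912046215937961
```

step_arm --increments '[{"slide":[-0.001,0,-0.0003],"roll":0},{"slide":[-0.0015,0,-0.0005],"roll":0},{"slide":[-0.0015,0,-0.0005],"roll":0}]'

```text
t: 16.25
eef_pos: [613.5, -75.5, 283.7]
tcp_rot: [3.141, 0.0, -3.089]
ft_force: [-4.4, 4.6, 2.1]
opening: 0.288
grip_force: 30.0
```

step_arm --increments '[{"slide":[-0.001,0,-0.0003],"roll":0},{"slide":[-0.001,0,-0.0003],"roll":0}]'

```text
t: 16.5
eef_pos: [614.4, -75.5, 283.9]
tcp_rot: [3.141, 0.0, -3.089]
ft_force: [-5.2, 4.0, 1.9]
opening: 0.291
grip_force: 30.0
```

```bash
python3 k.py
```

```text
top [371.9, 189.5] [ 622.5 -229.   184.6] 0.65
wrist [129.6, 208.6] [ 626.9 -229.   186.3] 0.6
[614.4 -75.5 283.9] [-4.4  4.6  1.6] 0.28766656322630374
```

The knob jumped to x≈625, so the stay is past straight. I ease the lid back onto the stop.

step_arm --increments '[{"slide":[0.0015,0,0.0005],"roll":0},{"slide":[0.003,0,0.001],"roll":0},{"slide":[0.004,0,0.0013],"roll":0},{"slide":[0.0045,0,0.0015],"roll":0}]'

```text
t: 17.2
eef_pos: [610.3, -75.7, 282.6]
tcp_rot: [3.141, 0.001, -3.089]
ft_force: [-2.9, 4.9, 2.5]
opening: 0.29
grip_force: 30.0
```

step_arm --increments '[{"slide":[0.001,0,0.0003],"roll":0},{"slide":[0.001,0,0.0003],"roll":0}]'

```text
t: 17.45
eef_pos: [609.5, -75.7, 282.2]
tcp_rot: [3.141, 0.002, -3.089]
ft_force: [-1.5, 5.0, 1.3]
opening: 0.291
grip_force: 30.0
```

```bash
python3 k.py
```

```text
top [374.0, 190.0] [ 616.6 -229.   213. ] 0.51
wrist [130.1, 217.4] [ 631.5 -229.   185.1] 0.68
[609.5 -75.7 282.3] [-2.2  4.6  1.2] 0.2901033466588496
```

step_arm --increments '[{"slide":[0.001,0,0.0003],"roll":0},{"slide":[0.0015,0,0.0005],"roll":0}]'

```text
t: 17.9
eef_pos: [608.2, -75.8, 281.8]
tcp_rot: [3.141, 0.002, -3.089]
ft_force: [0.9, 5.6, 2.1]
opening: 0.291
grip_force: 30.0
```

step_arm --increments '[{"slide":[0,0,0],"roll":0},{"slide":[0,0,0],"roll":0},{"slide":[0,0,0],"roll":0}]' --fingers 0.5

```text
t: 18.27
eef_pos: [607.8, -76.5, 281.4]
tcp_rot: [-3.141, 0.0, -3.09]
ft_force: [-0.6, 0.3, 0.1]
opening: 0.491
grip_force: 0.0
```

step_arm --increments '[{"slide":[0,0,-0.03],"roll":0},{"slide":[0,0,-0.06],"roll":0},{"slide":[0,0.055,-0.07],"roll":0},{"slide":[-0.005,0.11,-0.07],"roll":0},{"slide":[-0.008,0.17,-0.07],"roll":0}]'

```text
t: 18.9
eef_pos: [606.8, 95.2, 351.6]
tcp_rot: [-3.141, 0.001, -3.09]
ft_force: [-0.4, 0.2, 0.1]
opening: 0.504
grip_force: 0.0
```

step_arm --increments '[{"slide":[-0.002,0.05,0.02],"roll":0},{"slide":[-0.004,0.1,0.05],"roll":0},{"slide":[-0.006,0.14,0.09],"roll":0},{"slide":[-0.008,0.18,0.13],"roll":0},{"slide":[-0.008,0.19,0.15],"roll":0}]' --fingers 0.5

```text
t: 19.52
eef_pos: [603.9, 286.2, 198.7]
tcp_rot: [-3.141, -0.002, -3.087]
ft_force: [0.5, 0.2, 1.0]
opening: 0.499
grip_force: 0.0
```

```bash
python3 - <<'E'
from h import *
cw=imaging.read_camera("wrist");ct=imaging.read_camera("top");cs=imaging.read_camera("scene")
s=state();print(s["eef_pos"],s["tcp_rot"],s["joints"])
z=cw["z_map"];T=np.array(cw["camera_from_world"])
for k in mark_of("wrist","holder"):
    uv=k["uv"];r=ray(cw,uv,True);col=cw["color"][int(uv[1]),int(uv[0])];print(np.round(uv),round(k["confidence"],2),atz(r,0).round(1),col)
im=cw["color"].astype(int)
g=(im.min(2)>110)&((im.max(2)-im.min(2))<45)
n,l,st,ce=cv2.connectedComponentsWithStats(g.astype(np.uint8))
for i in range(1,n):
    if st[i,4]>60:
        r=ray(cw,ce[i],True);print(ce[i].round(1),st[i],atz(r,20).round(1))
p,u,v=cloud(ct)
m=(p[:,0]>440)&(p[:,0]<720)&(p[:,1]>-170)&(p[:,1]<10)&(p[:,2]>150);q=p[m]
A=np.c_[q[:,:2],np.ones(len(q))];print("lid slope",np.linalg.lstsq(A,q[:,2],rcond=None)[0],q[:,2].max())
a=np.hstack([cv2.resize(cw["color"],(560,420))]);cv2.imwrite("pics/w5.png",a[:,:,::-1])
cv2.imwrite("pics/j5.png",np.vstack([a[0:330],cv2.resize(ct["color"][150:270,200:400],(560,270))])[:,:,::-1])
E
```

```text
[604.59008072 284.37085425 200.6660116 ] [-3.14096960e+00 -1.48066219e-03 -3.08859414e+00] [ 3.40938456e-01  5.33942245e-01  1.41143767e+00 -1.89994429e-04
  1.19780939e+00 -1.28278747e+00]
[280. 149.] 0.76 [554.  286.7   0. ] [255 255 255]
[276. 208.] 0.7 [630.  285.7   0. ] [145  74 146]
[517.2  91.4] [  464     0    96   184 12442] [432.2 624.1  20. ]
[142.9  54.7] [ 132   26   24   58 1028] [436.4 107.1  20. ]
[259.4  51.3] [245  38  30  27 614] [435.5 255.4  20. ]
[262.4  68.2] [246  55  30  21 208] [456.9 260.2  20. ]
[ 26.8 171. ] [   0   87   52  170 1735] [587.6 -91.7  20. ]
[ 86.1 101. ] [81 95  9 17 71] [492.4  24.4  20. ]
[277.8 146.9] [257 133  39  31 803] [551.3 283.7  20. ]
[ 75.5 224.8] [  46  200   52   47 1173] [6.649e+02 2.000e-01 2.000e+01]
[445.  282.3] [ 381  264  134   36 3141] [721.8 536.9  20. ]
[ 68.2 278.1] [ 40 266  57  24 954] [752.4 -29.   20. ]
[277.8 288.1] [ 184  275  187   27 4190] [733.8 293.7  20. ]
[481.2 372.5] [  361   294   199   126 10859] [913.6 680.6  20. ]
lid slope [-2.14834341e+00 -1.13135668e-01  1.62795047e+03] 343.6844136788538
```

View pics/j5.png

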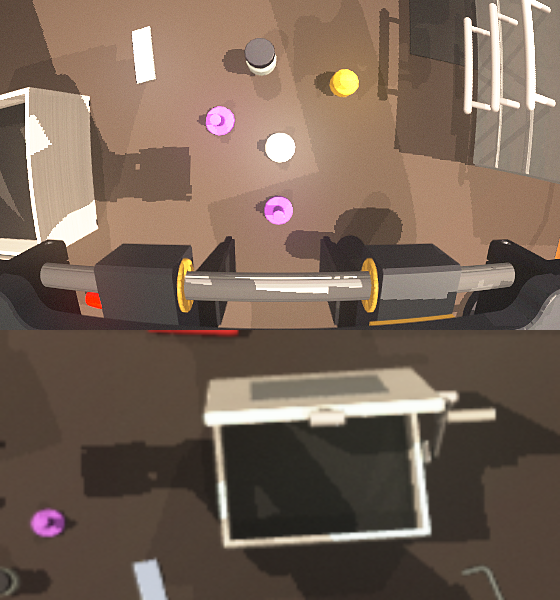

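The lid stands by itself. The silver holder is at wrist (280,148), between the purple look-alikes at (220,120) and (278,210), and lies at about (553,285). I go down for its stem.

step_arm --increments '[{"slide":[0.025,0.0015,0.05],"roll":0},{"slide":[0.0515,0.003,0.1],"roll":0},{"slide":[0.0515,0.003,0.15],"roll":0},{"slide":[0.0515,0.003,0.185],"roll":0},{"slide":[0.0515,0.003,0.185],"roll":0}]'

```text
t: 20.35
eef_pos: [553.2, 283.6, 15.8]
tcp_rot: [-3.141, -0.002, -3.09]
ft_force: [0.4, 0.3, 0.1]
opening: 0.501
grip_force: 0.0
```

```bash
python3 - <<'E'
from h import *
cw=imaging.read_camera("wrist");s=state();print(s["eef_pos"],s["ft_force"])
z=cw["z_map"];T=np.array(cw["camera_from_world"])
def pt(a,b):
    o,d=ray(cw,(a,b),True);return o+d*z[b,a]/(-T[:3,:3][2]@d)
P=[];im=cw["color"].astype(int)
for b in range(200,300):
    for a in range(200,360):
        if z[b,a]>0:P.append([a,b,*pt(a,b),im[b,a].min(),im[b,a].max()-im[b,a].min()])
P=np.array(P)
m=(P[:,2]>525)&(P[:,2]<580)&(abs(P[:,3]-285)<25)&(P[:,4]<45)&(P[:,4]>3)&(P[:,5]>60)
print("holder",m.sum(),P[m].mean(0).round(1),P[m].min(0).round(1),P[m].max(0).round(1))
k=m&(P[:,4]>20);print("stem",k.sum(),P[k].mean(0).round(1))
f=(P[:,2]>535)&(P[:,2]<575)&(abs(P[:,3]-285)<50)&(P[:,4]>45)&(P[:,4]<66);print("finger low",P[f][:,4].min(),P[f].mean(0).round(1))
E
```

```text
[554.09447458 284.1020372   17.42495654] [-0.30907662 -0.9116677  -0.04545005]
holder 2028 [281.6 227.1 548.4 286.   16.5 248.7   5.1] [254.  202.  533.9 266.1   3.  103.    0. ] [311.  252.  570.4 308.8  40.9 255.   69. ]
stem 547 [282.  238.2 550.  286.1  36.2 242.2  10.4]
finger low 54.694643260280685 [277.7 249.2 548.7 283.3  60.9  77.2  21.4]
```

step_arm --increments '[{"slide":[0.001,0.002,0.015],"roll":0},{"slide":[0.001,0.002,0.03],"roll":0},{"slide":[0.001,0.002,0.043],"roll":0},{"slide":[0.001,0.002,0.043],"roll":0}]'

```text
t: 20.9
eef_pos: [551.5, 286.3, -27.8]
tcp_rot: [-3.141, -0.002, -3.089]
ft_force: [-0.1, 0.1, 0.4]
opening: 0.501
grip_force: 0.0
```

step_arm --increments '[{"slide":[0,0,0],"roll":0},{"slide":[0,0,0],"roll":0},{"slide":[0,0,0],"roll":0},{"slide":[0,0,0],"roll":0},{"slide":[0,0,0],"roll":0}]' --fingers 0.0

```text
t: 21.52
eef_pos: [552.2, 286.6, -26.4]
tcp_rot: [3.141, 0.0, -3.089]
ft_force: [-0.3, -0.4, 2.1]
opening: 0.138
grip_force: 30.0
```

step_arm --increments '[{"slide":[0,0,-0.05],"roll":0},{"slide":[0,0,-0.1],"roll":0},{"slide":[0,0,-0.15],"roll":0},{"slide":[0.01,-0.05,-0.18],"roll":0},{"slide":[0.018,-0.105,-0.18],"roll":0}]'

```text
t: 22.15
eef_pos: [540.1, 180.2, 155.7]
tcp_rot: [3.141, 0.004, -3.088]
ft_force: [1.8, -0.4, -1.7]
opening: 0.14
grip_force: 30.0
```

step_arm --increments '[{"slide":[0.006,-0.06,0],"roll":0},{"slide":[0.012,-0.12,0],"roll":0},{"slide":[0.018,-0.18,0],"roll":0},{"slide":[0.023,-0.235,0],"roll":0},{"slide":[0.023,-0.263,0],"roll":0}]'

```text
t: 22.78
eef_pos: [529.9, -85.7, 153.4]
tcp_rot: [-3.142, -0.0, -3.092]
ft_force: [-0.2, 0.3, -0.4]
opening: 0.141
grip_force: 30.0
```

step_arm --increments '[{"slide":[0,0,0.03],"roll":0},{"slide":[0,0,0.06],"roll":0},{"slide":[0,0,0.08],"roll":0},{"slide":[0,0,0.085],"roll":0},{"slide":[0,0,0.085],"roll":0}]'

```text
t: 23.4
eef_pos: [530.5, -83.1, 68.6]
tcp_rot: [3.142, 0.0, -3.089]
ft_force: [-0.2, 0.5, -0.8]
opening: 0.144
grip_force: 30.0
```

```bash
python3 - <<'E'
from h import *
cw=imaging.read_camera("wrist");s=state();print(s["eef_pos"],s["ft_force"],s["opening"])
z=cw["z_map"];T=np.array(cw["camera_from_world"])
P=[]
for b in range(100,300,2):
    for a in range(150,410,2):
        if z[b,a]>0:
            o,d=ray(cw,(a,b),True);P.append([a,b,*(o+d*z[b,a]/(-T[:3,:3][2]@d))])
P=np.array(P)
m=(P[:,2]>497)&(P[:,2]<512)&(abs(P[:,3]+83)<70)
print("bed z",np.percentile(P[m][:,4],[10,50,90]).round(1))
h=(P[:,2]>505)&(P[:,2]<560)&(abs(P[:,3]+83)<25)&(P[:,4]<125)&(P[:,4]>90)
print("holder",P[h].mean(0).round(1),P[h].min(0).round(1),P[h].max(0).round(1))
cv2.imwrite("pics/c6.png",cw["color"][:,:,::-1])
E
```

```text
[530.73875586 -83.15886252  69.00264965] [ 0.05878568  0.17812854 -0.15524837] 0.14044068443767407
bed z [ 86.  204.2 210.4]
holder [277.5 236.4 520.3 -83.8 107.9] [ 248.   218.   512.3 -100.8   97.4] [306.  260.  528.4 -67.3 124.9]
```

View pics/c6.png

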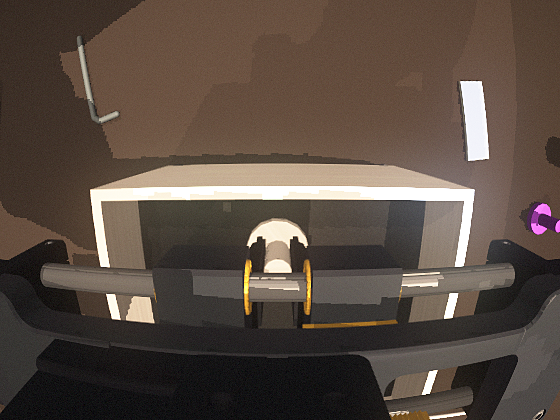

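The holder is held upright inside the case, with its disc at wrist (277,237), about 10 mm above the bed. I lower it.

step_arm --increments '[{"slide":[0,0,0.005],"roll":0},{"slide":[0,0,0.008],"roll":0},{"slide":[0,0,0.0095],"roll":0},{"slide":[0,0,0.0095],"roll":0}]'

```text
t: 23.95
eef_pos: [530.4, -83.1, 58.8]
tcp_rot: [3.141, -0.0, -3.089]
ft_force: [-0.2, -0.0, -1.3]
opening: 0.138
grip_force: 30.0
```

step_arm --increments '[{"slide":[0,0,0.001],"roll":0},{"slide":[0,0,0.001],"roll":0}]'

```text
t: 24.2
eef_pos: [530.5, -83.1, 58.6]
tcp_rot: [-3.141, 0.001, -3.089]
ft_force: [-2.1, -0.2, 7.3]
opening: 0.139
grip_force: 30.0
```

step_arm --increments '[{"slide":[0,0,-0.0005],"roll":0},{"slide":[0,0,-0.0005],"roll":0},{"slide":[0,0,-0.0005],"roll":0},{"slide":[0,0,-0.0005],"roll":0}]' --fingers 0.4

```text
t: 24.7
eef_pos: [530.4, -83.1, 58.3]
tcp_rot: [3.141, -0.0, -3.089]
ft_force: [0.1, -0.4, -0.1]
opening: 0.397
grip_force: 0.0
```

step_arm --increments '[{"slide":[0,0,-0.02],"roll":0},{"slide":[0,0,-0.07],"roll":0},{"slide":[0,0,-0.13],"roll":0},{"slide":[0,-0.05,-0.18],"roll":0.18},{"slide":[0,-0.09,-0.21],"roll":0.36}]'

```text
t: 25.32
eef_pos: [535.2, -173.7, 270.7]
tcp_rot: [-3.142, 0.002, 2.829]
ft_force: [1.9, 0.2, -0.1]
opening: 0.4
grip_force: 0.0
```

step_arm --increments '[{"slide":[-0.01,-0.04,-0.02],"roll":0.18},{"slide":[-0.03,-0.08,-0.02],"roll":0.36},{"slide":[-0.06,-0.09,-0.02],"roll":0.54},{"slide":[-0.08,-0.09,-0.02],"roll":0.72},{"slide":[-0.0975,-0.09,-0.02],"roll":0.9}]'

```text
t: 25.95
eef_pos: [601.2, -288.8, 287.9]
tcp_rot: [-3.141, -0.001, 1.927]
ft_force: [-0.1, 0.5, -0.1]
opening: 0.401
grip_force: 0.0
```

step_arm --increments '[{"slide":[0,0,0],"roll":0.16},{"slide":[0,0,0],"roll":0.31},{"slide":[0,0,0],"roll":0.31}]'

```text
t: 26.32
eef_pos: [600.7, -288.3, 288.1]
tcp_rot: [-3.141, -0.0, 1.625]
ft_force: [-0.1, -0.7, -0.1]
opening: 0.404
grip_force: 0.0
```

```bash
python3 - <<'E'
from h import *
cw=imaging.read_camera("wrist");s=state();print(s["eef_pos"],s["tcp_rot"],s["joints"])
z=cw["z_map"];T=np.array(cw["camera_from_world"]);K=cw["intrinsics"]
o,_=ray(cw,(280,210),True);print("cam",o.round(1))
for k in mark_of("wrist","knob"):
    print(np.round(k["uv"]),round(k["confidence"],2),atz(ray(cw,k["uv"],True),190).round(1))
v,u=np.mgrid[0:300:1,60:500:1];v=v.ravel();u=u.ravel()
x=(u-K[0][2])/K[0][0];y=(v-K[1][2])/K[1][1];r=np.hypot(x,y)+1e-9
d=np.stack([x*np.sin(r)/r,-y*np.sin(r)/r,-np.cos(r)],1);d=d*(z[v,u]/np.cos(r))[:,None]
p=(d-T[:3,3]*0)@T[:3,:3]+o
m=(p[:,1]<-192)&(p[:,1]>-275)&(p[:,0]>560)&(p[:,0]<680)&(p[:,2]>170)&(p[:,2]<215)
q=p[m];print("knob pts",m.sum(),q.mean(0).round(1),np.percentile(q,[2,50,98],axis=0).round(1).tolist())
b=q[q[:,1]<-215];print(" outer",b.mean(0).round(1),np.percentile(b,[3,97],axis=0).round(1).tolist())
cv2.imwrite("pics/c7.png",cw["color"][:,:,::-1])
E
```

```text
[ 600.66957673 -288.30076594  288.17621035] [-3.14133968e+00 -2.77663652e-04  1.62707111e+00] [-5.46602229e-01  4.73693910e-01  1.28735392e+00  8.68334358e-05
  1.38091064e+00 -6.02893453e-01]
cam [ 598.5 -223.4  498.2]
[305. 144.] 0.56 [ 625.2 -228.8  190. ]
knob pts 739 [ 627.  -215.2  192. ] [[618.2, -238.2, 178.2], [627.0, -215.4, 193.0], [634.6, -192.6, 195.2]]
 outer [ 627.8 -227.   192.7] [[621.6, -238.3, 188.4], [634.8, -215.8, 195.0]]
```

View pics/c7.png

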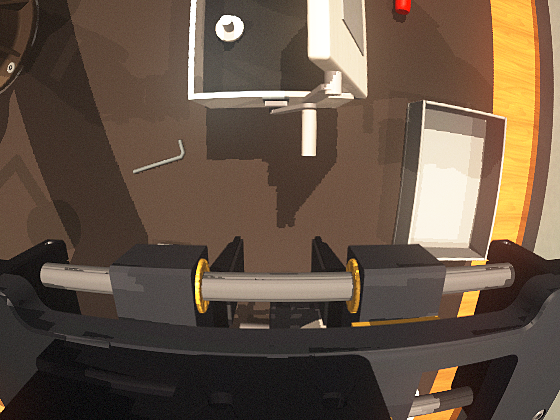

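The holder stands on the bed at wrist (229,28). The knob roller is at (308,135), with its axis near (627.5,-233,186) at the grip point. I go to the knob.

step_arm --increments '[{"slide":[0.027,0.015,0.02],"roll":0},{"slide":[0.0537,0.0298,0.04],"roll":0},{"slide":[0.0537,0.0298,0.08],"roll":0},{"slide":[0.0537,0.0298,0.09],"roll":0},{"slide":[0.0537,0.0298,0.09],"roll":0}]'

```text
t: 27.05
eef_pos: [627.7, -233.5, 198.6]
tcp_rot: [-3.141, -0.0, 1.625]
ft_force: [0.3, -0.3, -0.2]
opening: 0.402
grip_force: 0.0
```

step_arm --increments '[{"slide":[0,0,0.015],"roll":0},{"slide":[0,0,0.03],"roll":0},{"slide":[0,0,0.045],"roll":0},{"slide":[0,0,0.06],"roll":0},{"slide":[0,0,0.063],"roll":0}]'

```text
t: 27.68
eef_pos: [627.2, -232.9, 133.9]
tcp_rot: [-3.14, -0.001, 1.624]
ft_force: [0.4, -0.3, -0.2]
opening: 0.402
grip_force: 0.0
```

```bash
python3 - <<'E'
from h import *
cw=imaging.read_camera("wrist");s=state();print(s["eef_pos"],s["tcp_rot"],s["ft_force"],s["opening"])
print([(np.round(k["uv"]),round(k["confidence"],2),atz(ray(cw,k["uv"],True),187).round(1)) for k in mark_of("wrist","knob")])
cv2.imwrite("pics/c8.png",cv2.resize(cw["color"][150:330,150:410],(780,540))[:,:,::-1])
E
```

```text
[ 627.39485933 -232.9857325   134.27909374] [-3.14041495e+00 -7.84143885e-04  1.62377557e+00] [-0.56757134  0.43316295 -0.59795252] 0.3993208421549812
[(array([278., 251.]), 0.78, array([ 628.4, -225.5,  187. ]))]
```

step_arm --increments '[{"slide":[0,0.001,0],"roll":0},{"slide":[0,0.001,0],"roll":0},{"slide":[0,0.001,0],"roll":0},{"slide":[0,0.001,0],"roll":0},{"slide":[0,0.001,0],"roll":0}]' --fingers 0.0

```text
t: 28.4
eef_pos: [628.4, -233.1, 135.6]
tcp_rot: [-3.141, -0.0, 1.624]
ft_force: [-3.2, -0.3, 2.1]
opening: 0.138
grip_force: 30.0
```

step_arm --increments '[{"slide":[0,-0.002,-0.0008],"roll":0},{"slide":[0,-0.004,-0.0015],"roll":0},{"slide":[0,-0.004,-0.0015],"roll":0}]'

```text
t: 28.78
eef_pos: [624.7, -233.3, 136.9]
tcp_rot: [3.141, -0.0, 1.624]
ft_force: [0.6, -0.4, -0.9]
opening: 0.135
grip_force: 30.0
```

step_arm --increments '[{"slide":[0,-0.0022,-0.0008],"roll":0},{"slide":[0,-0.0043,-0.0014],"roll":0},{"slide":[0,-0.0043,-0.0014],"roll":0}]'

```text
t: 29.15
eef_pos: [620.2, -233.5, 138.4]
tcp_rot: [3.142, -0.0, 1.624]
ft_force: [0.2, -0.2, -0.6]
opening: 0.136
grip_force: 30.0
```

step_arm --increments '[{"slide":[0,-0.002,-0.0006],"roll":0},{"slide":[0,-0.0041,-0.0011],"roll":0},{"slide":[0,-0.0041,-0.0011],"roll":0}]'

```text
t: 29.52
eef_pos: [616.1, -233.7, 139.5]
tcp_rot: [3.142, -0.0, 1.624]
ft_force: [0.3, 0.2, -0.9]
opening: 0.139
grip_force: 30.0
```

step_arm --increments '[{"slide":[0,-0.0021,-0.0005],"roll":0},{"slide":[0,-0.0042,-0.00095],"roll":0},{"slide":[0,-0.0042,-0.00095],"roll":0}]'

```text
t: 29.9
eef_pos: [611.9, -233.9, 140.4]
tcp_rot: [-3.142, -0.0, 1.624]
ft_force: [0.2, -1.5, -0.4]
opening: 0.142
grip_force: 30.0
```

step_arm --increments '[{"slide":[0,-0.0021,-0.0004],"roll":0},{"slide":[0,-0.0042,-0.00074],"roll":0},{"slide":[0,-0.0042,-0.00074],"roll":0}]'

```text
t: 30.28
eef_pos: [607.7, -234.2, 141.1]
tcp_rot: [-3.141, -0.0, 1.624]
ft_force: [-0.0, -2.4, 0.0]
opening: 0.14
grip_force: 30.0
```

step_arm --increments '[{"slide":[0,-0.0042,-0.0005],"roll":0},{"slide":[0,-0.0085,-0.0008],"roll":0},{"slide":[0,-0.0127,-0.0009],"roll":0},{"slide":[0,-0.0127,-0.0009],"roll":0}]'

```text
t: 30.78
eef_pos: [594.7, -234.9, 142.0]
tcp_rot: [-3.141, -0.0, 1.624]
ft_force: [-0.9, -1.7, 0.1]
opening: 0.138
grip_force: 30.0
```

```bash
python3 - <<'E'
import math
from h import *
s=state();print(s["eef_pos"],s["ft_force"],s["moment"])
cw=imaging.read_camera("wrist");print([(np.round(k["uv"]),round(k["confidence"],2)) for k in mark_of("wrist","knob")])
ct=imaging.read_camera("top");p,u,v=cloud(ct)
m=(p[:,0]>440)&(p[:,0]<720)&(p[:,1]>-160)&(p[:,1]<10)&(p[:,2]>150);q=p[m];print("lid top z",np.percentile(q[:,2],98),"front x",np.percentile(q[:,0],2))
for i in range(0,-49,-1):
    f=i*.05
    if i%2==0:print(round(f,2),"y %.1f z %.1f"%(85*math.sin(f),85*(1-math.cos(f))),end="; ")
E
```

```text
[ 594.71757142 -234.85497099  141.95833288] [-0.89531548 -1.65353012  0.0987097 ] [-4.32864986e-01  2.33057930e-01  1.77160854e-04]
[(array([275., 249.]), 0.71)]
lid top z 640.4502362262925 front x 442.2292613208266
0.0 y 0.0 z 0.0; -0.1 y -8.5 z 0.4; -0.2 y -16.9 z 1.7; -0.3 y -25.1 z 3.8; -0.4 y -33.1 z 6.7; -0.5 y -40.8 z 10.4; -0.6 y -48.0 z 14.8; -0.7 y -54.8 z 20.0; -0.8 y -61.0 z 25.8; -0.9 y -66.6 z 32.2; -1.0 y -71.5 z 39.1; -1.1 y -75.8 z 46.4; -1.2 y -79.2 z 54.2; -1.3 y -81.9 z 62.3; -1.4 y -83.8 z 70.6; -1.5 y -84.8 z 79.0; -1.6 y -85.0 z 87.5; -1.7 y -84.3 z 96.0; -1.8 y -82.8 z 104.3; -1.9 y -80.4 z 112.5; -2.0 y -77.3 z 120.4; -2.1 y -73.4 z 127.9; -2.2 y -68.7 z 135.0; -2.3 y -63.4 z 141.6; -2.4 y -57.4 z 147.7;
```

step_arm --increments '[{"slide":[0,-0.0085,0.0004],"roll":0},{"slide":[0,-0.0169,0.0017],"roll":0},{"slide":[0,-0.0251,0.0038],"roll":0},{"slide":[0,-0.0331,0.0067],"roll":0},{"slide":[0,-0.0331,0.0067],"roll":0}]'

```text
t: 31.55
eef_pos: [561.2, -236.6, 134.8]
tcp_rot: [-3.14, -0.001, 1.623]
ft_force: [-2.6, -2.7, -2.4]
opening: 0.135
grip_force: 30.0
```

step_arm --increments '[{"slide":[0,-0.0077,0.0037],"roll":0},{"slide":[0,-0.0149,0.0081],"roll":0},{"slide":[0,-0.0217,0.0133],"roll":0},{"slide":[0,-0.0279,0.0191],"roll":0},{"slide":[0,-0.0279,0.0191],"roll":0}]'

```text
t: 32.17
eef_pos: [533.6, -238.0, 115.5]
tcp_rot: [-3.141, -0.001, 1.624]
ft_force: [-0.5, -2.1, -5.6]
opening: 0.136
grip_force: 30.0
```

step_arm --increments '[{"slide":[0,-0.0056,0.0064],"roll":0},{"slide":[0,-0.0105,0.0133],"roll":0},{"slide":[0,-0.0148,0.0206],"roll":0},{"slide":[0,-0.0182,0.0284],"roll":0},{"slide":[0,-0.0182,0.0284],"roll":0}]'

```text
t: 32.8
eef_pos: [516.0, -238.9, 87.0]
tcp_rot: [-3.141, -0.001, 1.624]
ft_force: [3.1, -1.4, -6.2]
opening: 0.137
grip_force: 30.0
```

step_arm --increments '[{"slide":[0,-0.0022,0.0081],"roll":0},{"slide":[0,-0.0036,0.0164],"roll":0},{"slide":[0,-0.0046,0.0248],"roll":0},{"slide":[0,-0.0048,0.0333],"roll":0},{"slide":[0,-0.0048,0.0333],"roll":0}]'

```text
t: 33.42
eef_pos: [511.0, -239.2, 53.7]
tcp_rot: [-3.141, -0.001, 1.624]
ft_force: [-3.3, -2.9, -5.9]
opening: 0.14
grip_force: 30.0
```

step_arm --increments '[{"slide":[0,0.0003,0.0085],"roll":0},{"slide":[0,0.0017,0.0168],"roll":0},{"slide":[0,0.0041,0.025],"roll":0},{"slide":[0,0.0041,0.025],"roll":0}]'

```text
t: 33.92
eef_pos: [515.8, -239.0, 28.8]
tcp_rot: [3.141, -0.0, 1.624]
ft_force: [0.6, -1.7, -5.3]
opening: 0.137
grip_force: 30.0
```

```bash
python3 - <<'E'
from h import *
s=state();print(s["eef_pos"],s["ft_force"])
ct=imaging.read_camera("scene");p,u,v=cloud(ct)
m=(p[:,0]>475)&(p[:,0]<680)&(p[:,1]>-150)&(p[:,1]<0)&(p[:,2]>100)&(p[:,2]<230);q=p[m]
for a in range(480,680,25):
    k=abs(q[:,0]-a)<6
    if k.sum()>5:print(a,k.sum(),np.percentile(q[k][:,2],[10,50,90]).round(0))
E
```

```text
[ 515.80986881 -238.99120224   28.83533973] [ 0.63527076 -1.66065861 -5.34019269]
480 34 [130. 176. 178.]
505 233 [173. 174. 176.]
530 221 [169. 170. 172.]
555 243 [165. 167. 169.]
580 240 [160. 162. 164.]
605 247 [156. 158. 160.]
630 248 [151. 153. 156.]
655 249 [146. 148. 149.]
```

step_arm --increments '[{"slide":[0,0.0014,0.004],"roll":0},{"slide":[0,0.0031,0.0079],"roll":0},{"slide":[0,0.005,0.0117],"roll":0},{"slide":[0,0.007,0.0154],"roll":0},{"slide":[0,0.007,0.0154],"roll":0}]'

```text
t: 34.6
eef_pos: [522.7, -238.7, 13.8]
tcp_rot: [3.141, -0.0, 1.624]
ft_force: [2.5, -1.8, -4.7]
opening: 0.137
grip_force: 30.0
```

```bash
cat > l.py <<'E'
from h import *
s=state();print(s["eef_pos"],s["ft_force"])
for n in("scene","top"):
    p,u,v=cloud(imaging.read_camera(n))
    m=(p[:,0]>490)&(p[:,0]<670)&(p[:,1]>-150)&(p[:,1]<0)&(p[:,2]>130)&(p[:,2]<190);q=p[m]
    for _ in range(4):
        A=np.c_[q[:,:2],np.ones(len(q))];w=np.linalg.lstsq(A,q[:,2],rcond=None)[0];e=abs(q[:,2]-A@w);q=q[e<4]
    print(n,"slope",w[:2].round(4),"z at front",(w@[490,-84,1]).round(1),"rear",(w@[670,-76,1]).round(1),len(q))
E
python3 l.py
```

```text
[ 522.72606396 -238.67050906   13.82251174] [ 2.52318766 -1.75332126 -4.69821869]
scene slope [-0.0885 -0.0069] z at front 161.1 rear 145.1 3417
top slope [-0.0828 -0.0058] z at front 162.0 rear 147.1 3400
```

step_arm --increments '[{"slide":[0,0.0023,0.0036],"roll":0},{"slide":[0,0.0047,0.0071],"roll":0},{"slide":[0,0.0073,0.0104],"roll":0},{"slide":[0,0.0073,0.0104],"roll":0}]'

```text
t: 35.2
eef_pos: [529.9, -238.3, 3.4]
tcp_rot: [3.142, -0.0, 1.624]
ft_force: [3.0, -1.6, -3.6]
opening: 0.139
grip_force: 30.0
```

```bash
python3 l.py
```

```text
[ 529.93807573 -238.27482903    3.36432976] [ 3.01950478 -1.57225623 -3.57668534]
scene slope [-0.0248 -0.0031] z at front 149.1 rear 144.6 3286
top slope [-0.0229 -0.003 ] z at front 150.3 rear 146.1 3326
```

step_arm --increments '[{"slide":[0,0.0008,0.001],"roll":0},{"slide":[0,0.0016,0.002],"roll":0},{"slide":[0,0.0022,0.0026],"roll":0},{"slide":[0,0.0022,0.0026],"roll":0}]'

```text
t: 35.8
eef_pos: [531.9, -238.2, 1.0]
tcp_rot: [3.142, -0.0, 1.624]
ft_force: [2.8, -1.8, -3.7]
opening: 0.141
grip_force: 30.0
```

```bash
python3 l.py
```

```text
[ 531.92864295 -238.19220414    1.0055813 ] [ 2.84063022 -1.81518457 -3.71774095]
scene slope [-0.0104 -0.002 ] z at front 146.4 rear 144.5 3266
top slope [-0.0048 -0.0019] z at front 147.1 rear 146.3 3329
```

Small steps now, until the rim takes the load.

step_arm --increments '[{"slide":[0,0.0005,0.0006],"roll":0},{"slide":[0,0.001,0.0011],"roll":0},{"slide":[0,0.001,0.0011],"roll":0}]'

```text
t: 36.28
eef_pos: [532.9, -238.1, -0.1]
tcp_rot: [3.142, -0.0, 1.624]
ft_force: [2.2, -1.0, -3.4]
opening: 0.139
grip_force: 30.0
```

step_arm --increments '[{"slide":[0,0.0004,0.0005],"roll":0},{"slide":[0,0.0008,0.0009],"roll":0},{"slide":[0,0.0008,0.0009],"roll":0}]'

```text
t: 36.65
eef_pos: [533.6, -238.0, -0.7]
tcp_rot: [-3.142, -0.0, 1.624]
ft_force: [0.7, -0.4, 1.9]
opening: 0.142
grip_force: 30.0
```

```bash
python3 l.py
```

```text
[ 533.61154919 -238.00312746   -0.68257022] [ 0.65505906 -0.37938131  1.86976302]
scene slope [-0.0015 -0.0016] z at front 144.7 rear 144.4 3262
top slope [ 0.0037 -0.0003] z at front 145.4 rear 146.1 3353
```

The load has reversed and the lid lies flat, so it is shut. I release the knob and withdraw.

step_arm --increments '[{"slide":[0,0,0],"roll":0},{"slide":[0,0,0],"roll":0},{"slide":[0,0,0],"roll":0},{"slide":[0,0,0],"roll":0}]' --fingers 0.4

```text
t: 37.25
eef_pos: [533.6, -238.0, -1.0]
tcp_rot: [-3.141, -0.0, 1.624]
ft_force: [-0.3, -0.6, -0.7]
opening: 0.398
grip_force: 0.0
```

step_arm --increments '[{"slide":[0,0,-0.02],"roll":0},{"slide":[0,0,-0.06],"roll":0},{"slide":[0,0,-0.12],"roll":0},{"slide":[0,0,-0.17],"roll":0},{"slide":[0,0,-0.17],"roll":0}]'

```text
t: 37.88
eef_pos: [535.0, -238.8, 172.8]
tcp_rot: [3.136, 0.004, 1.624]
ft_force: [0.8, 0.2, -0.3]
opening: 0.4
grip_force: 0.0
```

```bash
python3 l.py; python3 - <<'E'
from h import *
c=imaging.read_camera("top")
for t in("knob","jar","weight"):print(t,[(np.round(k["uv"],1),round(k["confidence"],2)) for k in mark_of("top",t)][:2])
E
```

```text
[ 535.03504736 -238.83159859  172.81871745] [ 0.79118543  0.24512931 -0.25303741]
scene slope [-0.0016 -0.0009] z at front 144.7 rear 144.4 3254
top slope [ 0.0031 -0.0004] z at front 145.4 rear 146.0 3397
knob [(array([365.6, 228.4]), 0.43)]
jar [(array([203.1, 258.8]), 0.61)]
weight [(array([312. , 174.7]), 0.19)]
```

```bash
python3 -c "
from cell import env
print(env.job_done())"
```

```text
the job is handed in; nothing more can be done
None
```

The job is handed in: the lid was locked up on the stay, the silver holder set upright on the bed, and the lid let down by its knob until fully shut, taking about 38 of the 72 s; I viewed 11 pictures against the limit of 10.

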